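# Wipe the wax offcuts off the trimming plate

### The arm

A 6-joint arm with a two-finger parallel gripper is mounted at the origin on the work surface. World frame = base frame: x ahead of the robot, y to its left, z up, the work surface at z = 0. Lengths are in m, angles in rad, forces in N, time in s.
With the tool pointing down it reaches from about 0.35 to 0.925 m from the base axis. Payload 6.4 kg.
Tool frame: the origin (TCP) lies midway between the tips of the shut fingers; the grasp point (between the pads) lies 19 mm behind it; z points along the fingers, y is the direction in which the jaws open and shut (so a half turn about z gives the same grasp; the last joint's range is limited). The gripper opens to 94 mm and grips with 3 to 60 N. Pads are 16 mm wide; open, the fingers measure 119 mm over their backs; the gripper's body (75 mm by 177 mm) begins 78 mm behind the grasp point.
Start: joints at [0.94, 0.245, 1.558, -0, 1.339, -0.174], TCP at [0.287, 0.583, 0.177] pointing down, gripper open.
Joint ranges: [-3.13, 3.13], [-1.02, 2.26], [0.13, 2.54], [-0.95, 4.09], [0.21, 2.88], [-2.74, 2.74]. Speed limits (rad/s): [2.57, 2.57, 3.14, 3.14, 3.14, 3.14].

### API

Orientations are given as a unit quaternion [x, y, z, w].
In Python, from station import readout, viewer, ticket gives the robot as it stands.
- The arm moves only by the tool step_arm, never from a script. Its argument "deltas" is a list of rows, each a list of 3 entries, a list of its own where there are three numbers: the shift along the tool's x, y, z in cm, then the turn, a rotation vector about the tool's x, y, z in degrees, then the closure in counts, from 0 (fully open) to 255 (shut). A call has exactly 10 rows; each row shifts and turns the commanded pose from where the row before left it, along the tool's axes as they then stand; what a row does not reach is not made up. A row lasts 1/12 s, in which the tool goes at most 41.7 mm and 7.16 degrees, less where a joint would pass 70% of its speed; a pose out of reach is approached as far as the arm can. A call with a gripper value outside its range is refused whole. The fingers move at their own pace and stop on an object; "force" is the grip in N (left out, the last holds). Time passes only in rows, so rows that do not move let the fingers close, or fill a call up. It gives the time, the measured TCP pose, the force and the opening at its end, in the units of the state.
- readout.sense(): the state, without advancing time (a new reading comes with each control period).
- viewer.get_image(name): name is "side" or "top" or "wrist"; returns (picture, depth): 420x560x3 uint8, blue, green, red; 420x560 float32, m along the optical axis (not along the pixel's ray), 0 where there is no reading.
- viewer.camera_info(name): a dict with "intrinsics" (3x3 intrinsics, pixels), "T" (4x4, takes a point from camera to world coordinates). Camera axes: x right, y up, looking along -z (the intrinsics and any distortion apply to the point x, -y, -z); pixel columns grow to the right and rows downward; lengths in m; the calibration is good to about 2 mm. The wrist camera is an equidistant fisheye: a pixel r from the principal point sees the ray r / f radians off the axis. A picture is of the moment at which its call begins: read the wrist's pose just before it. camera_info takes no time and is no camera call; for the wrist camera it gives the pose at the moment of the call.
- ticket.job_done(): hands the job in, once; it reports no verdict.
The state is a dict: "time": time; "qpos": joint angles; "dq": joint speeds; "effort": joint torques, N m; "tcp_pos": TCP position; "tcp_rot": TCP orientation; "ft_force": force on the tool from outside, world axes, zero at the start; "ft_torque": the same for the moment, N m; "width": opening from 0.0 (shut) to 1.0 (fully open).
Only numpy, scipy, OpenCV 4.12 (cv2) and the standard library are available. Lean on these libraries where they do the work, as an engineer would, in place of code of your own. Each camera call takes 0.05 s, during which the arm holds its last target. There are 200 camera calls.

### The job

Pick up the grey scraper block by its grip and use it to wipe both wax offcuts off the steel trimming plate into the catch trough along the plate's edge; move the offcuts with the scraper only, never with the gripper. Then leave the scraper standing upright on the plate and let go of it.

Things in the scene. Friction and masses are not known exactly. Their poses are not given: they have to be found in the camera images.
- scraper: Grey plastic scraper block, about 0.18 kg, standing loose on the bench: a bar 30 (x) x 130 (y) x 28 mm high, with an upright grip mid-top, 24 (x) x 56 (y) mm, reaching from 28 to 80 mm above the underside. The only grey block with an upright grip. Origin: centre of its underside; z up, y along the bar; its two long upright faces (along +x and -x) are alike and either can wipe. Grip it across the 24 mm, from above.
- station: Steel trimming plate with its catch trough, one piece fixed to the bench. The plate is a flat slab 220 (x) x 180 (y) mm, its top 36 mm above the bench, with no rims. Origin: centre of the plate's underside, at bench height; z up. +x points to the trough: the plate's edge is at x = +110 mm and beyond it the open trough spans x = 110 to 195 mm and y = -85 to 85 mm inside, floor 4 mm above the bench, end walls 30 mm high, far wall (x = 195 to 200 mm) 46 mm high.
- chip_a: Wax offcut, ivory, a small block 30 x 24 x 14 mm high, 11 g, lying loose on the plate. Origin: centre of its underside.
- chip_b: Wax offcut, ivory, a small L-shaped block 32 x 24 x 14 mm high, 10 g, lying loose on the plate beside the other; the two centres are at most 64 mm apart across the plate (y), at most 75 mm apart along it (x), and the area behind them (away from the trough) is free. Origin: centre of its underside.

How it is judged:
On the way, in this order (a step that is already met when the one before it is completed fails the run):
1. the scraper is brought down onto the plate (underside within 10 mm of its top) while both offcuts still lie on the plate (x of scraper in the frame of station between -0.16 and 0.12 m and y of scraper in the frame of station between -0.12 and 0.12 m and z of scraper in the frame of station between 0.03 and 0.046 m and z of each of chip_a, chip_b in the frame of station above 0.032 m), for 0.1 s.
2. both offcuts are in the trough (x of chip_a in the frame of station between 0.108 and 0.198 m and x of chip_b in the frame of station between 0.108 and 0.198 m and y of chip_a in the frame of station between -0.088 and 0.088 m and y of chip_b in the frame of station between -0.088 and 0.088 m and height (world z) of each of chip_a, chip_b below 0.033 m), for 0.2 s.
At the end, for the whole second after the job is handed in: Both offcuts lie at rest in the trough (inside its walls, below the plate's top), and the scraper stands released and at rest on the plate: its centre over the plate, its underside on the plate's top (within 6 mm), upright within 10 degrees (all of step 2 and linear speed of each of chip_a, chip_b, scraper below 0.02 m/s and x of scraper in the frame of station between -0.112 and 0.112 m and y of scraper in the frame of station between -0.092 and 0.092 m and z of scraper in the frame of station between 0.03 and 0.042 m and angle between scraper's own z axis and vertical below 0.17 rad); the robot touches nothing.
It fails at once if the gripper or arm touches a wax offcut (contact force between any of the fingers, the arm and chip_a above 0.3 N or contact force between any of the fingers, the arm and chip_b above 0.3 N).
It also fails if it takes over 43 s, if anything falls off the work surface, if the arm or the gripper's body presses on something with over 40 N, if the wrist force passes 120 N, or if a joint passes its speed limit or range.

## Working session

There is one attempt and no reset: what is moved stays moved. The work goes in short steps, Python scripts to look and compute and a tool call to move; the robot and the scene stay as the last step left them, time stands still between calls to the robot, and variables do not carry over. Pictures are saved under pics/ and viewed, about 8 in all and at most 12, crops included, and the job is handed in when it is done.

Besides the shell and the picture viewer there is one more tool, called after "Call:" as a command line: name --argument value ..., lists and objects as JSON in quotes. step_arm: Moves the arm, as the interface text tells. Its arguments: {"type":"object","properties":{"deltas":{"type":"array","items":{"type":"array"}},"force":{"type":"number"}},"required":["deltas"]}

```bash
ls; mkdir -p pics; python3 - <<'E'
from station import readout, viewer
import cv2,numpy as np
s=readout.sense();print(s)
for n in("top","side"):
    p,d=viewer.get_image(n);cv2.imwrite(f"pics/{n}0.png",p);np.save(f"pics/{n}0.npy",d)
    i=viewer.camera_info(n);print(n,i)
    np.savez(f"pics/{n}cal.npz",K=i["intrinsics"],T=i["T"])
E
```

```text
pics
{'time': 0.0, 'qpos': array([ 9.39911839e-01,  2.45789281e-01,  1.55898367e+00,  6.14439376e-06,
        1.33864800e+00, -1.74089300e-01]), 'dq': array([ 0.00105408,  0.00060308, -0.00047405, -0.00154635, -0.00094228,
        0.00141485]), 'effort': array([ 1.46665434e-04, -4.15837133e+01, -3.14601517e+01,  6.84971851e-02,
        3.32265731e-02, -1.42352233e-04]), 'tcp_pos': array([0.2863097 , 0.58284869, 0.17627755]), 'tcp_rot': array([ 2.26417619e-01,  9.74029890e-01, -8.39926008e-04, -3.60828551e-04]), 'ft_force': array([ 0.65516883, -0.9639707 ,  0.34408072]), 'ft_torque': array([0.03501142, 0.05494059, 0.0403568 ]), 'width': 0.999147810663815}
top {'intrinsics': array([[532.3148152 ,   0.        , 284.79950632],
       [  0.        , 532.3148152 , 205.16652548],
       [  0.        ,   0.        ,   1.        ]]), 'T': array([[-0.02252333,  0.98211106, -0.1869507 ,  0.40097701],
       [-0.99955586, -0.01847188,  0.02338522,  0.10987821],
       [ 0.01951355,  0.18739438,  0.98209092,  0.87155536],
       [ 0.        ,  0.        ,  0.        ,  1.        ]])}
side {'intrinsics': array([[408.25769768,   0.        , 273.16839494],
       [  0.        , 408.25769768, 210.08965895],
       [  0.        ,   0.        ,   1.        ]]), 'T': array([[ 0.9330388 ,  0.22594223, -0.27997983,  0.34214262],
       [-0.35969747,  0.56959461, -0.73903972, -0.39968762],
       [-0.00750528,  0.79026077,  0.61272472,  0.46436787],
       [ 0.        ,  0.        ,  0.        ,  1.        ]])}
```

View pics/top0.png

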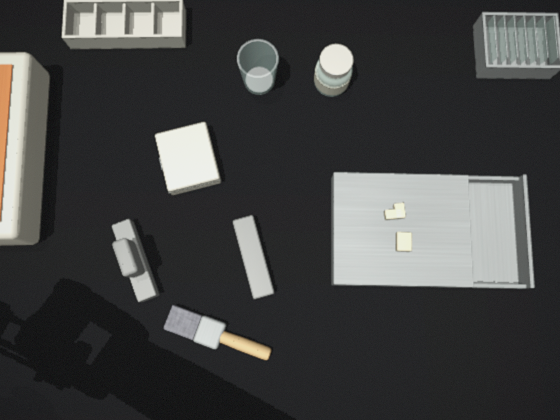

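View pics/side0.png

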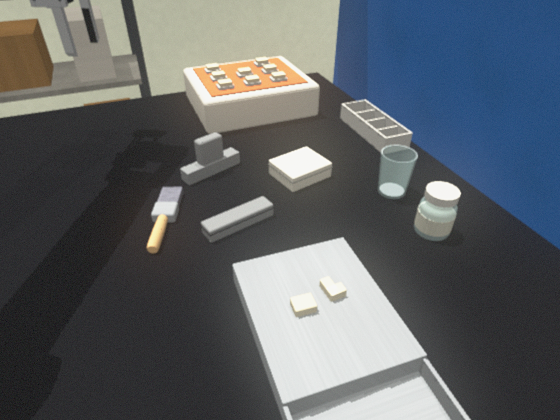

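The top view shows the scraper with its grip at about (127,257). The plate runs from (333,173) to (472,286) with the trough on its right (about -y world). The L-chip is at (396,212) and the block chip at (404,242). The side view confirms which object is the gripped scraper. Next I turn these into poses from depth.

```bash
cat > h.py <<'E'
import numpy as np,cv2
def cloud(d,K,T):
    v,u=np.indices(d.shape);x=(u-K[0,2])/K[0,0]*d;y=(v-K[1,2])/K[1,1]*d
    P=np.stack([x,-y,-d],-1)
    return P@T[:3,:3].T+T[:3,3]
def rect(P):
    (c,s,a)=cv2.minAreaRect((P[:,:2]*1000).astype(np.float32));return np.round(c,1),np.round(s,1),round(a,1)
E
python3 - <<'E'
from h import *
c=np.load("pics/topcal.npz");d=np.load("pics/top0.npy");W=cloud(d,c["K"],c["T"])
def reg(u0,u1,v0,v1,z0,z1):
    R=W[v0:v1,u0:u1].reshape(-1,3);m=(R[:,2]>z0)&(R[:,2]<z1);return R[m]
for n,a in dict(bench=(290,320,150,300,-.02,.02),grip=(95,165,210,310,.068,.095),bar=(95,165,210,310,.018,.036),plate=(325,475,165,295,.030,.041),farwall=(500,545,165,300,.041,.055),chipL=(375,412,198,224,.044,.06),chipA=(388,420,228,256,.044,.06)).items():
    P=reg(*a);print(n,len(P),P.mean(0).round(4),np.median(P[:,2]).round(4),*rect(P))
    if n in('grip','bar'):
        P=P[:,:2]-P[:,:2].mean(0);w,V=np.linalg.eigh(P.T@P);print('  axis deg',np.degrees(np.arctan2(V[1,1],V[0,1])))
E
```

```text
bench 4479 [ 0.5349  0.0571 -0.0013] -0.0013 [537.7  56.5] [ 49.6 251.4] 88.6
grip 626 [0.4784 0.3299 0.0774] 0.0778 [478.8 331.2] [55.7 25. ] 20.9
  axis deg -159.25207911341187
bar 1022 [0.4752 0.3268 0.0262] 0.0262 [479.2 331. ] [130.5  30.7] 20.3
  axis deg -160.0953323244723
plate 14734 [ 0.517  -0.095   0.0348] 0.0348 [ 519.1 -100. ] [228.6 180.4] 87.8
farwall 483 [ 0.5099 -0.2924  0.0444] 0.0444 [ 511.5 -292.9] [  7.9 179.1] 87.7
chipL 250 [ 0.5437 -0.0839  0.0486] 0.0487 [545.6 -82.7] [24.2 32.7] 4.6
chipA 307 [ 0.4968 -0.0939  0.0485] 0.0485 [497.  -93.9] [24.4 30.2] 84.9
```

Call:
step_arm --deltas '[[[0,0,0],[0,0,-6.66],0],[[0,0,0],[0,0,-6.66],0],[[0,0,0],[0,0,-6.66],0],[[0,0,0],[0,0,-6.66],0],[[0,0,0],[0,0,-6.66],0],[[0,0,0],[0,0,-6.66],0],[[0,0,0],[0,0,-6.66],0],[[-0.93,-3.03,0.46],[0,0,0],0],[[-0.93,-3.03,0.46],[0,0,0],0],[[-0.93,-3.03,0.46],[0,0,0],0]]'

```text
time: 0.93
tcp_pos: [0.3446, 0.507, 0.1628]
tcp_rot: [-0.178, 0.984, -0.0, -0.0]
ft_force: [0.9, -0.5, -0.0]
width: 1.0
```

Call:
step_arm --deltas '[[[-0.93,-3.03,0.46],[0,0,0],0],[[-0.93,-3.03,0.46],[0,0,0],0],[[-0.93,-3.03,0.46],[0,0,0],0],[[-0.93,-3.03,0.46],[0,0,0],0],[[-0.93,-3.03,0.46],[0,0,0],0],[[-0.93,-3.03,0.46],[0,0,0],0],[[-0.93,-3.03,0.46],[0,0,0],0],[[0,0,0],[0,0,0],0],[[0,0,0],[0,0,0],0],[[0,0,0],[0,0,0],0]]'

```text
time: 1.77
tcp_pos: [0.4792, 0.3322, 0.1312]
tcp_rot: [-0.177, 0.984, 0.0, -0.0]
ft_force: [-0.7, -0.3, -0.6]
width: 1.003
```

```bash
cat >> h.py <<'E'
def st():
    from station import readout
    from scipy.spatial.transform import Rotation as R
    s=readout.sense();M=R.from_quat(s["tcp_rot"]).as_matrix();p=s["tcp_pos"]
    print("t %.2f"%s["time"],p.round(4),"yaw_y %.2f"%np.degrees(np.arctan2(M[1,1],M[0,1])),"z",M[:,2].round(4),"w %.3f"%s["width"],s["ft_force"].round(1),"q6 %.2f"%s["qpos"][5])
    return s,M,p
def look(n,k):
    from station import viewer
    i=viewer.camera_info(n);p,d=viewer.get_image(n);cv2.imwrite(f"pics/{n}{k}.png",p);return p,d,i
E
python3 - <<'E'
from h import *
s,M,p=st()
print("to grip, tool cm",(M.T@(np.array([.479,.331,.040])-p)*100).round(2))
pp,d,i=look("wrist",1);print(i["intrinsics"].round(1).tolist(),i["T"].round(3).tolist())
E
```

```text
t 1.77 [0.4792 0.3322 0.1312] yaw_y 110.44 z [-7.e-04  1.e-04 -1.e+00] w 1.003 [-0.7 -0.3 -0.6] q6 -1.52
to grip, tool cm [ 0.06 -0.11  9.12]
[[325.2, 0.0, 281.8], [0.0, 325.2, 215.0], [0.0, 0.0, 1.0]] [[-0.348, -0.907, -0.238, 0.411], [0.937, -0.337, -0.089, 0.306], [0.001, -0.254, 0.967, 0.339], [0.0, 0.0, 0.0, 1.0]]
```

View pics/wrist1.png

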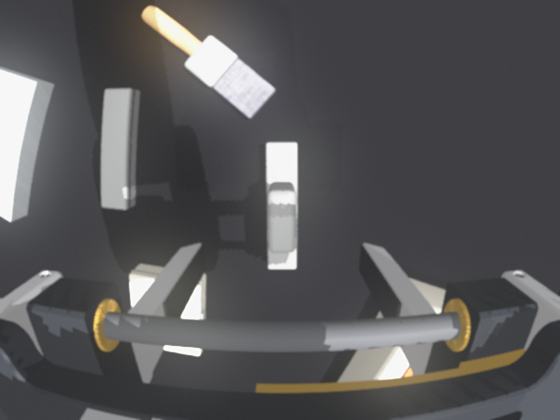

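The wrist view shows the scraper upright and aligned at (282,205), midway between the fingers at about 190 and 372. I descend and grip.

Call:
step_arm --deltas '[[[0,-0.1,1.8],[0,0,0],0],[[0,0,1.8],[0,0,0],0],[[0,0,1.8],[0,0,0],0],[[0,0,1.8],[0,0,0],0],[[0,0,1.8],[0,0,0],0],[[0,0,0],[0,0,0],0],[[0,0,0],[0,0,0],0],[[0,0,0],[0,0,0],255],[[0,0,0],[0,0,0],255],[[0,0,0],[0,0,0],255]]' --force 30

```text
time: 2.65
tcp_pos: [0.4809, 0.3317, 0.0429]
tcp_rot: [-0.178, 0.984, 0.0, 0.001]
ft_force: [-0.4, 0.6, 0.2]
width: 0.822
```

Call:
step_arm --deltas '[[[0,0,0],[0,0,0],255],[[0,0,0],[0,0,0],255],[[0,0,0],[0,0,0],255],[[0,0,0],[0,0,0],255],[[0,0,0],[0,0,0],255],[[0,0,0],[0,0,0],255],[[0,0,0],[0,0,0],255],[[0,0,0],[0,0,0],255],[[0,0,0],[0,0,0],255],[[0,0,0],[0,0,0],255]]'

```text
time: 3.48
tcp_pos: [0.48, 0.331, 0.0413]
tcp_rot: [-0.178, 0.984, 0.0, -0.0]
ft_force: [-0.2, 1.0, 0.2]
width: 0.251
```

```bash
python3 -c "
from h import *
st()"
```

```text
t 3.48 [0.48   0.331  0.0413] yaw_y 110.45 z [-1.e-04 -0.e+00 -1.e+00] w 0.251 [-0.2  1.   0.2] q6 -1.52
```

Call:
step_arm --deltas '[[[0,0,-1],[0,0,0],255],[[0,0,-2],[0,0,0],255],[[0,0,-2],[0,0,0],255],[[0,0,-2],[0,0,0],255],[[0,0,-2],[0,0,0],255],[[0,0,-1],[0,0,5.66],255],[[0,0,0],[0,0,5.66],255],[[0,0,0],[0,0,5.66],255],[[0,0,0],[0,0,5.66],255],[[0,0,0],[0,0,0],255]]'

```text
time: 4.32
tcp_pos: [0.4799, 0.331, 0.1419]
tcp_rot: [0.02, 1.0, 0.0, 0.0]
ft_force: [-0.7, -0.1, -0.8]
width: 0.251
```

Call:
step_arm --deltas '[[[-0.25,-1.5,0],[0,0,0],255],[[-0.4,-2.5,0],[0,0,0],255],[[-0.6,-3.5,0],[0,0,0],255],[[-0.6,-3.5,0],[0,0,0],255],[[-0.6,-3.5,0],[0,0,0],255],[[-0.6,-3.5,0],[0,0,0],255],[[-0.6,-3.5,0],[0,0,0],255],[[-0.6,-3.5,0],[0,0,0],255],[[-0.6,-3.5,0],[0,0,0],255],[[-0.4,-2.5,0],[0,0,0],255]]'

```text
time: 5.15
tcp_pos: [0.5207, 0.0166, 0.1418]
tcp_rot: [0.018, 1.0, -0.0, 0.0]
ft_force: [0.2, 0.0, -1.4]
width: 0.25
```

Call:
step_arm --deltas '[[[-0.3,-2,0],[0,0,0],255],[[-0.2,-1.5,0],[0,0,0],255],[[0,0,1.0],[0,0,0],255],[[0,0,1.0],[0,0,0],255],[[0,0,0.5],[0,0,0],255],[[0,0,0],[0,0,0],255],[[0,0,0],[0,0,0],255],[[0,0,0],[0,0,0],255],[[0,0,0],[0,0,0],255],[[0,0,0],[0,0,0],255]]'

```text
time: 5.98
tcp_pos: [0.5246, -0.0157, 0.1168]
tcp_rot: [0.019, 1.0, -0.0, 0.0]
ft_force: [0.8, 0.2, -2.3]
width: 0.251
```

```bash
python3 - <<'E'
from h import *
s,M,p=st()
ex=np.array([-.0384,-.9993]);ey=np.array([.9993,-.0384]);r=p[:2]-[.5191,-.0956];print("station xy",r@ex,r@ey)
print("to target cm",(M.T@(np.array([.524,-.0207,.0793])-p)*100).round(2))
look("side",2)
E
```

```text
t 5.98 [ 0.5246 -0.0157  0.1168] yaw_y 87.85 z [ 8.e-04 -2.e-04 -1.e+00] w 0.251 [ 0.8  0.2 -2.3] q6 -1.78
station xy -0.0800954535096137 0.00244905902501764
to target cm [ 0.05 -0.51  3.75]
```

View pics/side2.png

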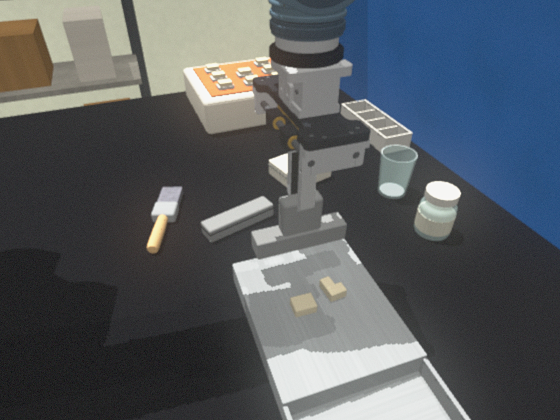

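The side view shows the scraper held upright behind both chips, which are at (303,304) and (333,288), square to the plate. I lower it.

Call:
step_arm --deltas '[[[0,-0.5,1],[0,0,0],255],[[0,0,1],[0,0,0],255],[[0,0,0.7],[0,0,0],255],[[0,0,0.4],[0,0,0],255],[[0,0,0.3],[0,0,0],255],[[0,0,0.2],[0,0,0],255],[[0,0,0.1],[0,0,0],255],[[0,0,0],[0,0,0],255],[[0,0,0],[0,0,0],255],[[0,0,0],[0,0,0],255]]'

```text
time: 6.87
tcp_pos: [0.5244, -0.021, 0.0797]
tcp_rot: [0.019, 1.0, -0.0, 0.0]
ft_force: [0.4, -0.8, -0.9]
width: 0.244
```

```bash
python3 -c "
from h import *
st()"
```

```text
t 6.87 [ 0.5244 -0.021   0.0797] yaw_y 87.81 z [ 7.e-04 -2.e-04 -1.e+00] w 0.244 [ 0.4 -0.8 -0.9] q6 -1.79
```

Call:
step_arm --deltas '[[[0,0,0.15],[0,0,0],255],[[0,-0.4,0],[0,0,0],255],[[0,-0.8,0],[0,0,0],255],[[0,-0.8,0],[0,0,0],255],[[0,-0.8,0],[0,0,0],255],[[0,-0.8,0],[0,0,0],255],[[0,-0.8,0],[0,0,0],255],[[0,-0.8,0],[0,0,0],255],[[0,-0.8,0],[0,0,0],255],[[0,-0.8,0],[0,0,0],255]]'

```text
time: 7.7
tcp_pos: [0.5215, -0.0898, 0.0778]
tcp_rot: [0.019, 1.0, 0.0, 0.0]
ft_force: [0.4, -0.6, -0.5]
width: 0.249
```

Call:
step_arm --deltas '[[[0,-0.8,0],[0,0,0],255],[[0,-0.8,0],[0,0,0],255],[[0,-0.8,0],[0,0,0],255],[[0,-0.8,0],[0,0,0],255],[[0,-0.4,0],[0,0,0],255],[[0,0,0],[0,0,0],255],[[0,0,0],[0,0,0],255],[[0,0,0],[0,0,0],255],[[0,0,0],[0,0,0],255],[[0,0,0],[0,0,0],255]]'

```text
time: 8.53
tcp_pos: [0.5201, -0.1245, 0.0778]
tcp_rot: [0.019, 1.0, 0.0, -0.0]
ft_force: [0.1, -1.6, -0.5]
width: 0.252
```

```bash
python3 - <<'E'
from h import *
s,M,p=st()
a,_,_=look("side",3);b,_,_=look("top",3)
cv2.imwrite("pics/c3.png",np.hstack([a[150:,180:480],b[150:420,300:]]) if 0 else np.hstack([a[150:420,200:480],b[100:370,280:560]]))
E
```

```text
t 8.53 [ 0.5201 -0.1245  0.0778] yaw_y 87.84 z [-1.e-04  1.e-04 -1.e+00] w 0.252 [ 0.1 -1.6 -0.5] q6 -1.98
```

View pics/c3.png

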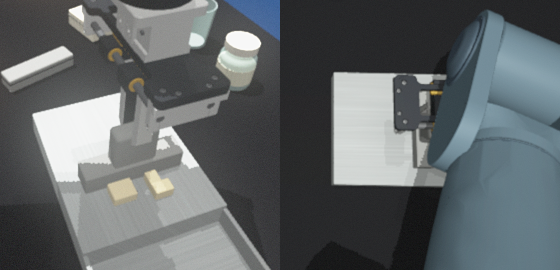

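The side half shows both chips, at crop (122,190) and (158,184), being pushed squarely ahead of the bar. I continue over the edge.

Call:
step_arm --deltas '[[[0,-0.4,0],[0,0,0],255],[[0,-0.7,0],[0,0,0],255],[[0,-0.7,0],[0,0,0],255],[[0,-0.7,0],[0,0,0],255],[[0,-0.7,0],[0,0,0],255],[[0,-0.7,0],[0,0,0],255],[[0,-0.7,0],[0,0,0],255],[[0,-0.7,0],[0,0,0],255],[[0,-0.7,0],[0,0,0],255],[[0,-0.7,0],[0,0,0],255]]'

```text
time: 9.47
tcp_pos: [0.5175, -0.1926, 0.0779]
tcp_rot: [0.019, 1.0, -0.0, -0.0]
ft_force: [0.3, -0.8, -1.5]
width: 0.253
```

Call:
step_arm --deltas '[[[0,-0.7,0],[0,0,0],255],[[0,-0.7,0],[0,0,0],255],[[0,-0.3,0],[0,0,0],255],[[0,0,0],[0,0,0],255],[[0,0,0],[0,0,0],255],[[0,0,0],[0,0,0],255],[[0,0,0],[0,0,0],255],[[0,0,0],[0,0,0],255],[[0,0,0],[0,0,0],255],[[0,0,0],[0,0,0],255]]'

```text
time: 10.3
tcp_pos: [0.5169, -0.2086, 0.0779]
tcp_rot: [0.019, 1.0, 0.0, 0.0]
ft_force: [1.0, -0.6, -1.5]
width: 0.251
```

```bash
python3 - <<'E'
from h import *
s,M,p=st()
a,_,_=look("side",4);b,_,_=look("wrist",4)
cv2.imwrite("pics/c4.png",np.hstack([a[150:420,200:520],b[50:320,130:430]]))
E
```

```text
t 10.30 [ 0.5169 -0.2086  0.0779] yaw_y 87.82 z [ 0.  0. -1.] w 0.251 [ 1.  -0.6 -1.5] q6 -2.12
```

View pics/c4.png

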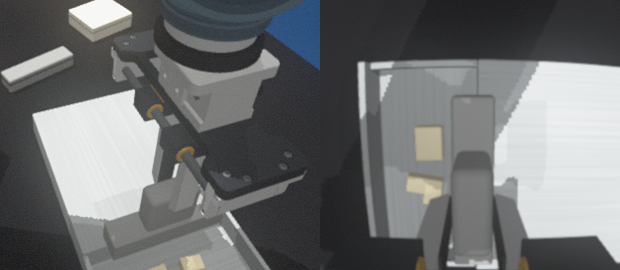

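The wrist half shows both chips in the trough at crop (428,143) and (427,188), clear of the plate edge. I retract, set the scraper down and check.

Call:
step_arm --deltas '[[[0,0.5,0],[0,0,0],255],[[0,1.2,0],[0,0,0],255],[[0,1.5,0],[0,0,0],255],[[0,1.5,0],[0,0,0],255],[[0,1.5,0],[0,0,0],255],[[0,1.5,0],[0,0,0],255],[[0,1.2,0],[0,0,0],255],[[0,0.6,0],[0,0,0],255],[[0,0,0.05],[0,0,0],255],[[0,0,0],[0,0,0],255]]'

```text
time: 11.23
tcp_pos: [0.5206, -0.1135, 0.0774]
tcp_rot: [0.019, 1.0, -0.0, 0.0]
ft_force: [-0.1, 0.6, -1.2]
width: 0.252
```

```bash
python3 - <<'E'
from h import *
s,M,p=st()
a,_,_=look("side",5);b,_,_=look("wrist",5)
cv2.imwrite("pics/c5.png",np.hstack([a[150:420,200:520],b[50:320,130:430]]))
E
```

```text
t 11.23 [ 0.5206 -0.1135  0.0774] yaw_y 87.86 z [ 1.e-04 -3.e-04 -1.e+00] w 0.252 [-0.1  0.6 -1.2] q6 -1.96
```

View pics/c5.png

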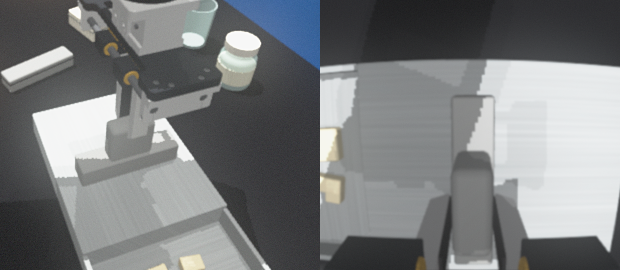

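The side half shows the plate empty ahead of the bar. Both chips are in the trough and the scraper is upright on the plate. I release it, wait, then rise straight up.

Call:
step_arm --deltas '[[[0,0,0],[0,0,0],200],[[0,0,0],[0,0,0],160],[[0,0,0],[0,0,0],100],[[0,0,0],[0,0,0],50],[[0,0,0],[0,0,0],0],[[0,0,0],[0,0,0],0],[[0,0,0],[0,0,0],0],[[0,0,0],[0,0,0],0],[[0,0,0],[0,0,0],0],[[0,0,0],[0,0,0],0]]'

```text
time: 12.17
tcp_pos: [0.5206, -0.1138, 0.0774]
tcp_rot: [0.019, 1.0, -0.0, 0.0]
ft_force: [0.6, -0.6, -0.5]
width: 0.856
```

Call:
step_arm --deltas '[[[0,0,-0.5],[0,0,0],0],[[0,0,-1],[0,0,0],0],[[0,0,-2],[0,0,0],0],[[0,0,-2],[0,0,0],0],[[0,0,-2],[0,0,0],0],[[0,0,-2],[0,0,0],0],[[0,0,-2],[0,0,0],0],[[0,0,-2],[0,0,0],0],[[0,0,-1.5],[0,0,0],0],[[0,0,0],[0,0,0],0]]'

```text
time: 13.0
tcp_pos: [0.5227, -0.1148, 0.2325]
tcp_rot: [0.019, 1.0, -0.002, 0.004]
ft_force: [1.0, 1.0, 0.8]
width: 1.002
```

Call:
step_arm --deltas '[[[0,2,-1],[0,0,0],0],[[0,3,-1],[0,0,0],0],[[0,3,0],[0,0,0],0],[[0,3,0],[0,0,0],0],[[0,3,0],[0,0,0],0],[[0,3,0],[0,0,0],0],[[0,3,0],[0,0,0],0],[[0,2,0],[0,0,0],0],[[0,0,0],[0,0,0],0],[[0,0,0],[0,0,0],0]]'

```text
time: 13.83
tcp_pos: [0.5285, 0.1065, 0.2468]
tcp_rot: [0.018, 1.0, -0.0, -0.0]
ft_force: [-0.2, -0.6, 0.6]
width: 1.001
```

```bash
python3 - <<'E'
from h import *
s,M,p=st()
a,_,_=look("side",6);b,d,i=look("top",6)
W=cloud(d,i["intrinsics"],i["T"])
ex=np.array([-.0384,-.9993]);ey=np.array([.9993,-.0384]);r=W[...,:2]-[.5191,-.0956];X=r@ex;Y=r@ey
hsv=cv2.cvtColor(b,cv2.COLOR_BGR2HSV);m=((hsv[...,1]>40)&(hsv[...,2]>80)&(X>-.12)&(X<.2)&(abs(Y)<.09)).astype(np.uint8)
n,l,st_,c=cv2.connectedComponentsWithStats(m)
for k in range(1,n):
    q=l==k
    if q.sum()>30: print("ivory",q.sum(),"x",X[q].min().round(3),X[q].max().round(3),"y",Y[q].min().round(3),Y[q].max().round(3),"ztop",W[q][:,2].max().round(4))
g=(abs(X)<.11)&(abs(Y)<.09)&(W[...,2]>.105)&(W[...,2]<.13)
if g.any(): print("grip",g.sum(),"x",X[g].mean(),"y",Y[g].mean(),"z",np.median(W[g][:,2]))
cv2.imwrite("pics/c6.png",np.hstack([a[150:420,200:480],b[100:370,280:560]]))
E
```

```text
t 13.83 [0.5285 0.1065 0.2468] yaw_y 87.92 z [-1.e-03 -4.e-04 -1.e+00] w 1.001 [-0.2 -0.6  0.6] q6 -1.55
grip 642 x 0.016848907403224967 y 0.0008054712039473382 z 0.11412303779248989
```

View pics/c6.png

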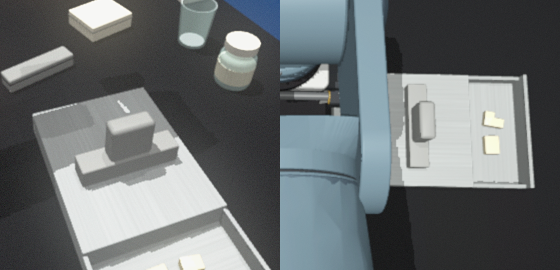

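The top half shows both chips inside the trough at full-image (493,220) and (491,245). The scraper stands free at (425,222) with the gripper away. I check chip heights, then hand in.

```bash
python3 - <<'E'
from h import *
from station import ticket
b,d,i=look("top",7);W=cloud(d,i["intrinsics"],i["T"])
ok=True
for u0,u1,v0,v1 in((480,508,208,231),(480,504,232,258)):
    R=W[v0:v1,u0:u1].reshape(-1,3);R=R[R[:,2]>.011]
    r=R[:,:2]-[.5191,-.0956];c=np.median(r,0);x,y=c@[-.0384,-.9993],c@[.9993,-.0384]
    print(len(R),"xy",x.round(4),y.round(4),"z med/max",np.median(R[:,2]).round(4),R[:,2].max().round(4),*rect(R)[1:])
    ok&=(.11<x<.19) and R[:,2].max()<.034
print(ok)
if ok: print(ticket.job_done())
E
```

```text
256 xy 0.1528 0.0179 z med/max 0.0164 0.8716 [ 34.6 400.3] 17.6
287 xy 0.149 -0.0217 z med/max 0.0166 0.8716 [ 32.6 379.8] 11.9
False
```

The only reason the check failed is that zero-depth pixels map to the camera position (0.8716). The median tops of 16.5 mm match chips lying flat (4 + 14 mm, less the roughly 1.3 mm depth bias). I hand in.

```bash
python3 -c "
from station import ticket,readout
print(ticket.job_done(),readout.sense()['time'])"
```

```text
the job is handed in; nothing more can be done
the job is handed in; nothing more can be done
```

I gripped the scraper by its grip and set it on the plate behind both offcuts. I then wiped both over the edge into the trough, drew the scraper back, released it and moved the arm clear. The robot clock read about 14 s when I handed the job in, against the 43 s limit; no verdict was reported.

**Last checks:**
- **Offcuts:** both lie flat in the trough, at station x of about 0.153 and 0.149 m and y of about +0.018 and -0.022 m. Their tops measure about 17 mm above the bench.
- **Scraper:** it stands upright and free on the plate at about x = 0.017, y = 0.001 m. Its grip top measures 0.114 m, against an expected 0.116 m.
- **Robot:** the gripper is open and well clear, and the wrist force reads only noise.

**Checks that failed:**
- An automatic height test reported False because empty depth pixels map to the camera's own position; the median heights were fine, so I overrode it.
- A colour-based search for the offcuts found nothing, so I located them from the picture and depth instead.

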